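# Lock a spring-loaded battery cap with a screwdriver

### The job

The slotted battery cap on the lamp's grey battery pack has sprung up. Take the short teal square-handled screwdriver out of its wooden holder, seat its blade in the cap's slot, push the cap down against its spring as far as it goes (never loading it with more than 24 N, push and twist together) and, keeping it pushed down, turn it a quarter turn clockwise so that it locks. Then stand the screwdriver back in its hole, let go of it, and leave everything else where it is; touch the cap and the pack with the screwdriver only.

Things in the scene. Friction and masses are not known exactly. Their poses are not given: they have to be found in the camera images.
- pack: Battery pack of a work lamp: grey and black box 120 x 84 x 45 mm (x, y, z), fixed to the worktop. Origin at the centre of its underside, z up. The round cap stands on its top centre, on the pack's z axis. A white line on the top at the pack's +x side marks the cap's open position, an arc arrow shows the locking direction (clockwise from above), a green dot marks locked.
- cap_slot (a point): Centre of the floor of the screwdriver slot in the cap; moves with the cap. Cap: 26 mm across, its flat steel top 4 mm above this point (65 mm above the worktop at the start, and 20 mm above the pack's top). The slot runs along this frame's x axis right across the cap, is 4.2 mm wide and 4 mm deep; z is up. At the start x is nearly parallel to the pack's x. A white mark on the cap's rim shows its +x end.
- press (a joint): How far the cap is pushed down (m), 0 at the start. Its spring takes 4 N to start, then 0.3 N more per mm. It comes to a hard stop after 4.5 to 14.5 mm; this depth differs from pack to pack and cannot be seen: feel for it. At the stop the spring takes 5 to 9 N and further push rises steeply; 11 to 14 N keep it there. While turning it must stay within 1.5 mm of the stop, else it catches.
- cap (a joint): Turn of the cap (rad), clockwise from above. 0 to 0.09 at the start; cannot pass about 0.1 unless pushed down; hard stop at 1.65. Beyond 1.27 it locks: released, it springs up about 3.5 mm and stays turned. If the push is let off earlier it catches half way. Turning resistance about 0.03 N m. The blade has about 0.17 rad of play in the slot each way, so it must turn that much farther than the cap.
- driver: Short flat-blade screwdriver, 117 mm long, about 90 g, standing upright, blade down, in the holder. Origin at the tip of the blade, z towards the handle's end. Blade 12 mm wide (along x) and 2.2 mm thick (along y), round shaft 10 mm, square teal handle 24 x 24 mm with faces normal to x and y, from z = 55 to 117 mm. Its yaw in the hole differs; it can turn in there.
- driver_tip (a point): The blade's tip (same point and axes as driver).
- holder: Wooden holder block, 70 x 80 x 60 mm (x, y, z), fixed. Origin at the centre of its underside, z up. In the middle of its top a vertical hole, 16 mm wide, 57 mm deep, with a 2 mm chamfer; the screwdriver's shaft stands in it and the shoulder of the handle rests on the block's top, so that the tip is then 5 mm above the worktop. Bit ends stand 6.5 mm proud along its +y edge.
- holder_hole0 (a point): Centre of the mouth of the holder's hole, at the block's top, 60 mm above the worktop.
- loupe: Black eye loupe, 40 x 40 x 30 mm, loose bystander. Origin at the centre of its underside.
- tape_roll: Roll of tan tape, 66 mm across, 18 mm high, loose bystander. Origin at the centre of its underside.
- cream_pot: Small white jar with green lid, 44 mm across, 42 mm high, loose bystander. Origin at the centre of its underside.
Mind the look-alikes: they are no part of the job. Of the things that look like the pack, the larger one is meant.

How it is judged:
By the outcome, as a careful person would: the job done as asked, in the order asked, and still so for the second after the job is handed in, with the robot touching nothing.
It also fails if it takes over 61 s, if anything falls off the work surface, if the arm or the gripper's body presses on something with over 40 N, if the wrist force passes 120 N, or if a joint passes its speed limit or range.

### The arm

A 6-joint arm with a two-finger parallel gripper is mounted at the origin on a cart in front of the work surface, level with it; the furniture and walls round the work are solid. World frame = base frame: x ahead of the robot, y to its left, z up, the work surface at z = 0. Lengths are in m, angles in rad, forces in N, time in s.
With the tool pointing down it reaches from about 0.35 to 1 m from the base axis. Payload 7.1 kg.
Tool frame: the origin (TCP) lies midway between the tips of the shut fingers; the grasp point (between the pads) lies bot.tcp_to_grasp behind it (bot.tcp_to_grasp is the distance from the TCP to the grasp point, in m); z points along the fingers, y is the direction in which the jaws open and shut (so a half turn about z gives the same grasp; the last joint's range is limited). The gripper opens to 85 mm and grips with 20 to 120 N. Pads are 22 mm wide; open, the fingers measure 114 mm over their backs; the gripper's body (76 mm by 85 mm) begins 54 mm behind the grasp point. The pads swing forward as they close: fully open they stand 13 mm farther back than shut.
Start: joints at [-1.179, 0.423, 1.63, -0, 1.089, -0.019], TCP at [0.25, -0.573, 0.231] pointing down, gripper open.
Joint ranges: [-3, 3], [-0.9, 2.11], [0.09, 2.58], [-1.31, 4.45], [0.11, 2.69], [-2.54, 2.54]. Speed limits (rad/s): [2.39, 2.39, 3.01, 3.14, 3.14, 3.14].

### API

Orientations are given as a unit quaternion [x, y, z, w].
In Python, from cell import observe, viewer, bot gives the robot as it stands.
- The arm moves only by the tool jog_arm, never from a script. Its argument "deltas" is a list of rows, each an object with "delta_pos": the shift along the tool's x, y, z in cm, a list of three; "turn": the turn about the tool's z in degrees. A call has 1 to 10 rows; each row is the pose to reach, as a shift and turn from the pose commanded when the call began, along the tool's axes at that moment; what a row does not reach only later rows make up. A row lasts 1/8 s, in which the tool goes at most 62.5 mm and 10.7 degrees, less where a joint would pass 70% of its speed; a pose out of reach is approached as far as the arm can. A call with a gripper value outside its range is refused whole. "grip" is the gripper's target within -1 to 1 (shut at 1, half-way at 0, fully open at -1), set as the call begins (left out, the last holds). The fingers move at their own pace and stop on an object; "grip_force" is the grip in N (left out, the last holds). Time passes only in rows, so rows that repeat a pose let the fingers close. It gives the time, the measured TCP pose, the force and the opening at its end, in the units of the state.
- observe(): the state, without advancing time (a new reading comes with each control period).
- viewer.camera(name): name is "scene" or "top"; returns the picture (480x640x3 uint8, blue, green, red); there is no depth.
- viewer.calibration(name): a dict with "intrinsics" (3x3 intrinsics, pixels), "cam_to_world" (4x4, takes a point from camera to world coordinates). Camera axes: x right, y up, looking along -z (the intrinsics and any distortion apply to the point x, -y, -z); pixel columns grow to the right and rows downward; lengths in m; the calibration is good to about 2 mm. A picture is of the moment at which its call begins. calibration takes no time and is no camera call.
- bot.hand_in(): hands the job in, once; it reports no verdict.
The state is a dict: "clock": time; "joint_pos": joint angles; "joint_vel": joint speeds; "tau": joint torques, N m; "position": TCP position; "tcp_rot": TCP orientation; "contact_force": force on the tool from outside, world axes, zero at the start; "moment": the same for the moment, N m; "gripper_width": opening from 0.0 (shut) to 1.0 (fully open).
Only numpy, scipy, OpenCV 4.12 (cv2) and the standard library are available. Lean on these libraries where they do the work, as an engineer would, in place of code of your own. Each camera call takes 0.05 s, during which the arm holds its last target.

## Working session

There is one attempt and no reset: what is moved stays moved. The work goes in short steps, Python scripts to look and compute and a tool call to move; the robot and the scene stay as the last step left them, time stands still between calls to the robot, and variables do not carry over. Pictures are saved under pics/ and viewed, and the job is handed in when it is done.

Besides the shell and the picture viewer there is one more tool, called after "Emit:" as name(argument=value, ...) on one line, values as JSON. jog_arm: Moves the arm, as the interface text tells. Its arguments: {"type":"object","properties":{"deltas":{"type":"array"},"grip":{"type":"number"},"grip_force":{"type":"number"}},"required":["deltas"]}

```bash
ls; mkdir -p pics; python3 - <<'E'
from cell import observe, viewer, bot
import cv2
s=observe();print(s)
print(bot.tcp_to_grasp)
for n in("scene","top"):
    cv2.imwrite(f"pics/{n}0.png",viewer.camera(n)); c=viewer.calibration(n);print(n,c)
E
```

```text
pics
{'clock': 0.0, 'joint_pos': array([-1.17897387e+00,  4.23827739e-01,  1.63069913e+00,  1.81308652e-05,
        1.08859106e+00, -1.90358631e-02]), 'joint_vel': array([-0.00080676, -0.00058936,  0.00135787, -0.00042121,  0.00120387,
       -0.0002001 ]), 'tau': array([-1.47065446e-03, -5.57389820e+01, -2.81743670e+01,  7.45886791e-05,
        7.32042769e-03,  3.48852915e-06]), 'position': array([ 0.24942093, -0.57247676,  0.23055028]), 'tcp_rot': array([ 9.78974105e-01,  2.03983135e-01, -1.33439303e-04, -7.50915336e-04]), 'contact_force': array([ 0.08400882, -0.02899368,  0.32276081]), 'moment': array([-0.00702472, -0.01229979, -0.01399897]), 'gripper_width': 0.9942432888267022}
0.0187
scene {'intrinsics': array([[602.94270042,   0.        , 332.39485361],
       [  0.        , 602.94270042, 237.43570029],
       [  0.        ,   0.        ,   1.        ]]), 'cam_to_world': array([[ 0.86900379,  0.25323471, -0.42509362, -0.01482729],
       [-0.49438631,  0.40901498, -0.76699995, -1.02954177],
       [-0.02036135,  0.87668634,  0.48063134,  0.73231934],
       [ 0.        ,  0.        ,  0.        ,  1.        ]])}
top {'intrinsics': array([[441.82230208,   0.        , 319.82447605],
       [  0.        , 441.82230208, 232.28876345],
       [  0.        ,   0.        ,   1.        ]]), 'cam_to_world': array([[-0.0183602 ,  0.99038765, -0.13709564,  0.43098689],
       [-0.99978567, -0.01949786, -0.00695993,  0.00281904],
       [-0.0095661 ,  0.13693847,  0.99053336,  1.19123451],
       [ 0.        ,  0.        ,  0.        ,  1.        ]])}
```

View pics/scene0.png

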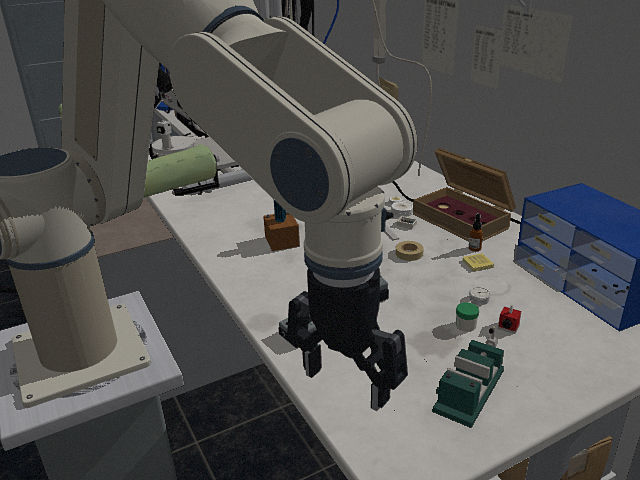

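View pics/top0.png

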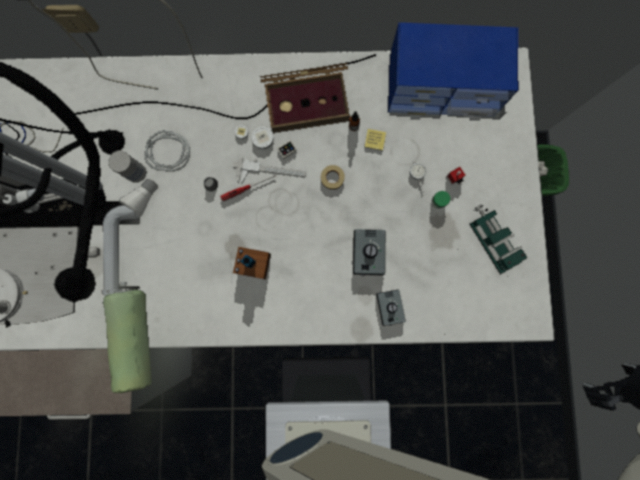

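```bash
python3 - <<'E'
import cv2
im=cv2.imread("pics/top0.png")
a=cv2.resize(im[215:335,335:425],None,fx=6,fy=5,interpolation=cv2.INTER_CUBIC) if 0 else cv2.resize(im[220:330,340:415],None,fx=5.4,fy=5.4,interpolation=cv2.INTER_CUBIC)
b=cv2.resize(im[235:310,225:280],None,fx=7,fy=7,interpolation=cv2.INTER_CUBIC)
import numpy as np
h=max(a.shape[0],b.shape[0]);f=lambda x:cv2.copyMakeBorder(x,0,h-x.shape[0],0,4,0)
cv2.imwrite("pics/crop0.png",np.hstack([f(a),f(b)]))
E
```

```text
(no output)
```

View pics/crop0.png

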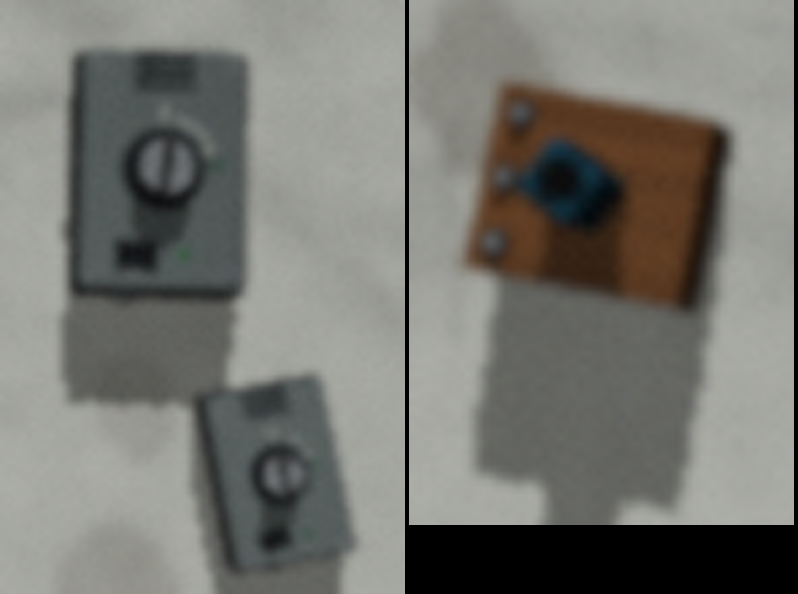

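```bash
cat >h.py <<'E'
import numpy as np
from cell import observe, viewer, bot
from scipy.spatial.transform import Rotation as R
C={n:viewer.calibration(n) for n in("scene","top")}
def ray(n,u,v):
    K=C[n]["intrinsics"];M=np.array(C[n]["cam_to_world"])
    d=np.array([(u-K[0,2])/K[0,0],-(v-K[1,2])/K[1,1],-1.])
    return M[:3,3],M[:3,:3]@d
def plane(n,u,v,z):
    o,d=ray(n,u,v);return o+d*(z-o[2])/d[2]
def proj(n,p):
    K=C[n]["intrinsics"];M=np.array(C[n]["cam_to_world"])
    c=M[:3,:3].T@(np.array(p)-M[:3,3]);return K[0,0]*c[0]/-c[2]+K[0,2],K[1,1]*-c[1]/-c[2]+K[1,2]
def tri(a,b):
    o1,d1=ray("top",*a);o2,d2=ray("scene",*b)
    t=np.linalg.lstsq(np.c_[d1,-d2],o2-o1,rcond=None)[0]
    p,q=o1+t[0]*d1,o2+t[1]*d2;return (p+q)/2,np.linalg.norm(p-q)
E
python3 - <<'E'
from h import *
np.set_printoptions(precision=4,suppress=True)
# crop a: px=340+x/5.4 ,220+y/5.4 ; crop b starts x=409: 225+(x-409)/7,235+y/7
A=lambda x,y:(340+x/5.4-.4,220+y/5.4-.4);B=lambda x,y:(225+(x-409)/7-.43,235+y/7-.43)
print("cap",plane("top",*A(165,167),.065))
print("slot ends",[plane("top",*A(*p),.065)[:2] for p in((168,142),(162,193))])
print("white/green",[plane("top",*A(*p),.045)[:2] for p in((167,110),(216,160))])
print("pack corners",[plane("top",*A(*p),.045)[:2] for p in((76,52),(246,55),(244,292),(74,288))])
print("holder corners",[plane("top",*B(*p),.06)[:2] for p in((502,84),(722,125),(690,305),(466,266))])
print("handle top",plane("top",*B(562,182),.122))
print("bits",[plane("top",*B(*p),.0665)[:2] for p in((520,112),(504,178),(492,243))])
for n in("scene",):
  print([proj(n,p) for p in ((.41,.165,.12),(.41,.165,.06),(.43,-.11,.06))])
E
```

```text
cap [ 0.5373 -0.117   0.065 ]
slot ends [array([ 0.5491, -0.1189]), array([ 0.525 , -0.1152])]
white/green [array([ 0.5668, -0.1211]), array([ 0.5421, -0.1438])]
pack corners [array([ 0.596 , -0.0779]), array([ 0.5929, -0.1602]), array([ 0.4785, -0.1549]), array([ 0.4819, -0.0737])]
holder corners [array([0.5546, 0.2227]), array([0.5378, 0.1417]), array([0.4722, 0.1535]), array([0.488 , 0.2354])]
handle top [0.5132 0.1896 0.122 ]
bits [array([0.5434, 0.2148]), array([0.5194, 0.2205]), array([0.4958, 0.2247])]
[(np.float64(241.84283080559084), np.float64(211.70984884405814)), (np.float64(244.20062467329296), np.float64(234.56808040552272)), (np.float64(305.47312159684486), np.float64(287.2853237949497))]
```

Emit:
jog_arm(deltas=[{"delta_pos": [1, -1, -1], "turn": 0}, {"delta_pos": [4, -4, -3], "turn": 0}, {"delta_pos": [8, -8.7, -5], "turn": 0}, {"delta_pos": [12, -13, -7], "turn": 0}, {"delta_pos": [16, -17.4, -9], "turn": 0}, {"delta_pos": [20, -21.7, -11], "turn": 0}, {"delta_pos": [24, -26, -12], "turn": 0}, {"delta_pos": [28, -30.4, -13], "turn": 0}, {"delta_pos": [32, -34.7, -14], "turn": 0}, {"delta_pos": [36, -39, -15], "turn": 0}])

```text
clock: 1.35
position: [0.4236, -0.0692, 0.3823]
tcp_rot: [0.979, 0.204, 0.001, 0.0]
contact_force: [1.1, 0.0, 0.6]
gripper_width: 1.002
```

Emit:
jog_arm(deltas=[{"delta_pos": [4, -4.3, 0], "turn": 0}, {"delta_pos": [8, -8.7, 0], "turn": 0}, {"delta_pos": [12, -13, 0], "turn": 0}, {"delta_pos": [15, -16.3, 0], "turn": 0}, {"delta_pos": [16, -17.3, 0], "turn": 0}, {"delta_pos": [16, -17.3, 0], "turn": 0}])

```text
clock: 2.1
position: [0.501, 0.1513, 0.3813]
tcp_rot: [0.979, 0.205, -0.0, 0.0]
contact_force: [0.2, -0.5, -0.4]
gripper_width: 0.998
```

```bash
python3 - <<'E'
from h import *
import cv2
s=observe();print(s["clock"],s["position"],s["tcp_rot"],s["joint_pos"],s["contact_force"])
im=viewer.camera("scene");cv2.imwrite("pics/scene1.png",im)
u,v=map(int,proj("scene",(.513,.19,.09)));print(u,v)
a=cv2.resize(im[v-45:v+55,u-45:u+45],None,fx=5,fy=5,interpolation=cv2.INTER_CUBIC)
u,v=map(int,proj("scene",(.537,-.117,.05)));print(u,v)
b=cv2.resize(im[v-50:v+50,u-40:u+40],None,fx=5,fy=5,interpolation=cv2.INTER_CUBIC)
cv2.imwrite("pics/crop1.png",np.hstack([a,b[:a.shape[0]]]))
E
```

```text
2.1 [0.50097229 0.15127296 0.38133181] [ 9.78811919e-01  2.04761207e-01 -2.39473175e-04  1.34770972e-04] [ 2.70648159e-01  1.24668357e-01  1.68228047e+00 -2.44915476e-04
  1.33513914e+00  1.42906224e+00] [ 0.21689607 -0.47498288 -0.42384954]
278 208
352 278
```

View pics/scene1.png

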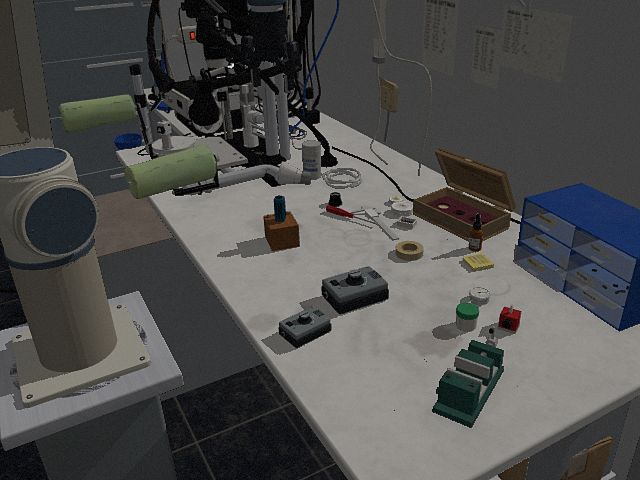

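View pics/crop1.png

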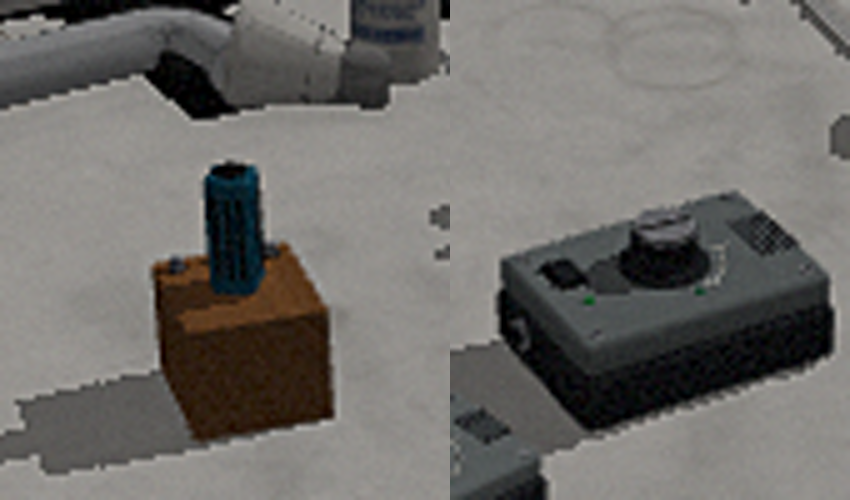

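```bash
python3 - <<'E'
import cv2,numpy as np
im=cv2.imread("pics/scene1.png");t=cv2.imread("pics/top0.png")
a=cv2.resize(im[190:255,258:305],None,fx=9,fy=9,interpolation=cv2.INTER_CUBIC)
b=cv2.resize(t[248:278,232:270],None,fx=10,fy=10,interpolation=cv2.INTER_CUBIC)
a=cv2.convertScaleAbs(a,alpha=1.8);b=cv2.convertScaleAbs(b,alpha=1.8)
h=a.shape[0];b=cv2.copyMakeBorder(b,0,h-b.shape[0],0,0,0)
cv2.imwrite("pics/crop2.png",np.hstack([a,b]))
E
```

```text
(no output)
```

View pics/crop2.png

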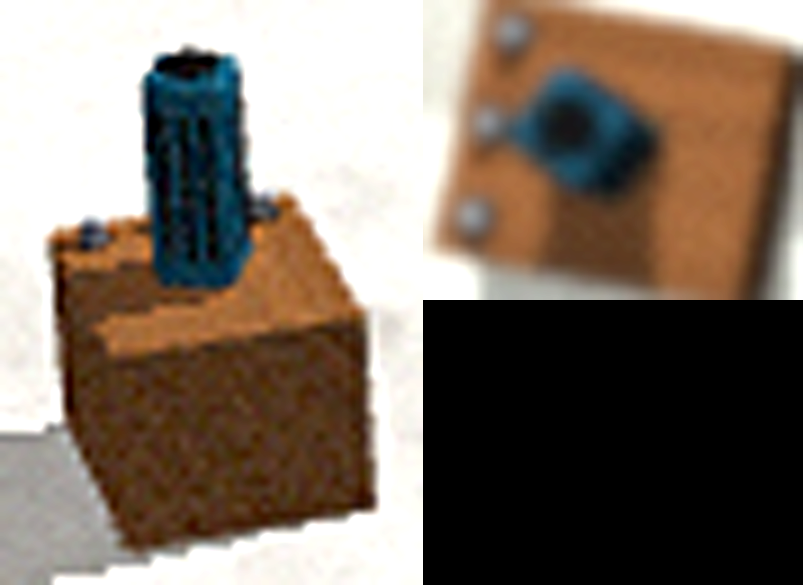

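```bash
python3 - <<'E'
from h import *
B=lambda x,y:(225+(x-409)/7-.43,235+y/7-.43)
print(tri(B(562,182),(258+190/9-.4,190+66/9-.4)), plane("scene",258+190/9-.4,190+66/9-.4,.122))
# scene cap top: crop b origin u=352-40,v=278-50
b=lambda x,y:(312+(x-450)/5-.4,228+y/5-.4)
print("cap scene",plane("scene",*b(665,225),.065))
print("slot",[plane("scene",*b(*p),.065) for p in ((641,231),(692,219))])
# holder bottom/top corners in scene crop2 (z .06)
S=lambda x,y:(258+x/9-.4,190+y/9-.4)
print([plane("scene",*S(*p),.06) for p in((50,238),(290,195),(365,315),(105,352))])
def plan(x,y,z,dyaw=None):
    s=observe();r=R.from_quat(s["tcp_rot"]);d=np.array([x,y,z])-s["position"]
    print(r.inv().apply(d)*100,"xyaw",np.degrees(np.arctan2(*r.as_matrix()[[1,0],0])))
plan(.513,.189,.15)
E
```

```text
(array([0.51417029, 0.18916928, 0.122179  ]), np.float64(0.0020592781063600613)) [0.51527096 0.18911834 0.122     ]
cap scene [ 0.53947957 -0.12107997  0.065     ]
slot [array([ 0.52856346, -0.11987164,  0.065     ]), array([ 0.55152607, -0.12294847,  0.065     ])]
[array([0.48774768, 0.2307608 , 0.06      ]), array([0.55626901, 0.2196505 , 0.06      ]), array([0.54124664, 0.14316722, 0.06      ]), array([0.47268807, 0.16073803, 0.06      ])]
[ 2.66741388 -3.06028193 23.13776926] xyaw 23.565810465466058
```

Emit:
jog_arm(deltas=[{"delta_pos": [0.5, -0.6, 2], "turn": -4}, {"delta_pos": [1.4, -1.6, 6], "turn": -12}, {"delta_pos": [2.3, -2.6, 10], "turn": -20}, {"delta_pos": [2.75, -3.05, 14], "turn": -27.4}, {"delta_pos": [2.75, -3.05, 18], "turn": -27.4}, {"delta_pos": [2.75, -3.05, 22], "turn": -27.4}, {"delta_pos": [2.75, -3.05, 25], "turn": -27.4}, {"delta_pos": [2.75, -3.05, 27.5], "turn": -27.4}, {"delta_pos": [2.75, -3.05, 29.5], "turn": -27.4}, {"delta_pos": [2.75, -3.05, 30.5], "turn": -27.4}])

```text
clock: 3.4
position: [0.514, 0.1882, 0.0758]
tcp_rot: [0.903, 0.429, -0.001, -0.0]
contact_force: [-0.2, -0.2, -0.5]
gripper_width: 1.004
```

Emit:
jog_arm(deltas=[{"delta_pos": [0, 0, 0], "turn": 0}, {"delta_pos": [0, 0, 0], "turn": 0}, {"delta_pos": [0, 0, 0], "turn": 0}, {"delta_pos": [0, 0, 0], "turn": 0}, {"delta_pos": [0, 0, 0], "turn": 0}, {"delta_pos": [0, 0, 0], "turn": 0}], grip=1, grip_force=30)

```text
clock: 4.15
position: [0.515, 0.19, 0.0771]
tcp_rot: [0.903, 0.43, 0.001, 0.0]
contact_force: [-1.4, -0.5, 7.5]
gripper_width: 0.277
```

Emit:
jog_arm(deltas=[{"delta_pos": [0, 0, 0], "turn": 0}, {"delta_pos": [0, 0, 0], "turn": 0}, {"delta_pos": [0, 0, 0], "turn": 0}, {"delta_pos": [0, 0, -1], "turn": 0}, {"delta_pos": [0, 0, -3], "turn": 0}, {"delta_pos": [0, 0, -6], "turn": 0}, {"delta_pos": [0, 0, -9], "turn": 0}, {"delta_pos": [0, 0, -12], "turn": 0}, {"delta_pos": [0, 0, -13], "turn": 0}, {"delta_pos": [0, 0, -13], "turn": 0}], grip=1, grip_force=90)

```text
clock: 5.4
position: [0.5146, 0.1898, 0.2066]
tcp_rot: [0.903, 0.43, 0.0, 0.0]
contact_force: [-0.3, 0.0, -1.4]
gripper_width: 0.271
```

```bash
cat >>h.py <<'E'
import cv2
def crop(n,p,name,r=45,f=6,im=None,gain=1.6):
    im=viewer.camera(n) if im is None else im
    u,v=map(int,proj(n,p));u0,v0=max(u-r,0),max(v-r,0)
    cv2.imwrite(f"pics/{name}.png",cv2.convertScaleAbs(cv2.resize(im[v0:v+r,u0:u+r],None,fx=f,fy=f,interpolation=cv2.INTER_CUBIC),alpha=gain))
    print(name,"origin",u0,v0,"scale",f);return im
E
python3 - <<'E'
from h import *
s=observe();print(s["clock"],s["position"],s["tcp_rot"],s["joint_pos"],s["contact_force"],s["moment"],s["gripper_width"])
im=crop("scene",(.515,.19,.16),"s2");cv2.imwrite("pics/scene2.png",im)
E
```

```text
5.4 [0.51463598 0.18984023 0.20663764] [9.02812671e-01 4.30033754e-01 4.98636321e-04 5.19998971e-05] [3.31695855e-01 3.42636653e-01 1.82081250e+00 1.07968835e-05
 9.77140858e-01 1.01342570e+00] [-0.34881115  0.01950811 -1.43360964] [-0.01854652  0.01660541 -0.00470069] 0.27056323712901115
s2 origin 232 137 scale 6
```

View pics/s2.png

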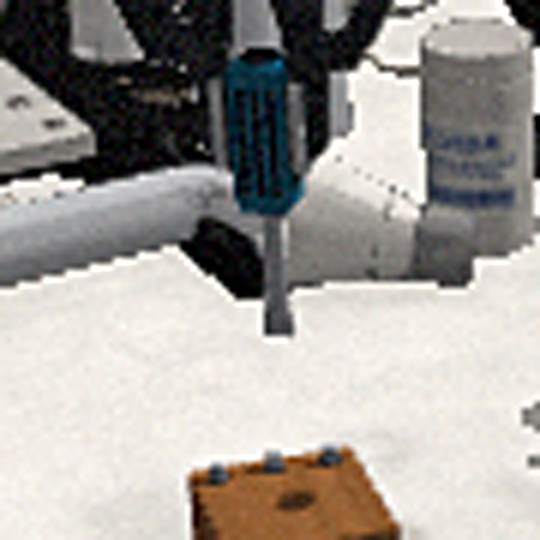

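```bash
python3 - <<'E'
from h import *
print(proj("scene",(.5146,.1898,.1345)),232+279/6-.4,137+333/6-.4)
print("handle top",proj("scene",(.5146,.1898,.1345+.117)),"shoulder",proj("scene",(.5146,.1898,.1345+.055)))
s=observe();r=R.from_quat(s["tcp_rot"]);d=np.array([.538,-.119,.22])-s["position"]
print(r.inv().apply(d)*100)
E
```

```text
(np.float64(278.00790320078494), np.float64(192.1622216247338)) 278.1 192.1
handle top (np.float64(274.777484974195), np.float64(145.88388722249766)) shoulder (np.float64(276.52117162980005), np.float64(170.863598356059))
[-22.46114495  21.3061017   -1.42171716]
```

Emit:
jog_arm(deltas=[{"delta_pos": [-1, 1, 0], "turn": -2}, {"delta_pos": [-4, 3.8, 0], "turn": -6}, {"delta_pos": [-7.5, 7.1, 0], "turn": -11}, {"delta_pos": [-11, 10.4, 0], "turn": -16}, {"delta_pos": [-14.5, 13.7, 0], "turn": -21}, {"delta_pos": [-18, 17, 0], "turn": -26}, {"delta_pos": [-21, 19.8, 0.5], "turn": -30}, {"delta_pos": [-22.2, 21, 1.5], "turn": -31.6}, {"delta_pos": [-22.46, 21.3, 3], "turn": -31.6}, {"delta_pos": [-22.46, 21.3, 4], "turn": -31.6}])

```text
clock: 6.7
position: [0.5374, -0.1183, 0.1643]
tcp_rot: [0.752, 0.659, -0.001, -0.001]
contact_force: [0.3, -0.5, -1.1]
gripper_width: 0.271
```

Emit:
jog_arm(deltas=[{"delta_pos": [0, 0, 1], "turn": 0}, {"delta_pos": [0, 0, 1.5], "turn": 0}, {"delta_pos": [0, 0, 1.5], "turn": 0}])

```text
clock: 7.08
position: [0.5383, -0.1183, 0.151]
tcp_rot: [0.751, 0.66, -0.0, -0.0]
contact_force: [-0.9, 0.2, -0.7]
gripper_width: 0.271
```

```bash
python3 - <<'E'
from h import *
s=observe();r=R.from_quat(s["tcp_rot"]);print(s["clock"],s["position"],s["joint_pos"],s["contact_force"],s["moment"],s["gripper_width"],"yyaw",np.degrees(np.arctan2(*r.as_matrix()[[1,0],1])), r.as_matrix()[:,2])
im=crop("scene",(.538,-.119,.08),"s3");cv2.imwrite("pics/scene3.png",im)
im=crop("top",(.538,-.119,.08),"t3");cv2.imwrite("pics/top3.png",im)
p=s["position"]-[0,0,.0721]
print(p,proj("scene",p),proj("top",p))
E
```

```text
7.075 [ 0.53826505 -0.11831406  0.15102167] [-2.37976260e-01  4.25071880e-01  1.85107271e+00  3.94692580e-05
  8.66050838e-01 -1.08408669e-01] [-0.87317307  0.16451998 -0.71318003] [-0.0178503   0.01612154 -0.01908582] 0.27070405001748205 yyaw -7.425140029959225 [-5.78699608e-04  1.71315496e-04 -9.99999818e-01]
s3 origin 308 221 scale 6
t3 origin 326 204 scale 6
[ 0.53826505 -0.11831406  0.07892167] (np.float64(353.3830689681767), np.float64(266.44914646795183)) (np.float64(371.2195825193362), np.float64(249.5987867006827))
```

View pics/s3.png

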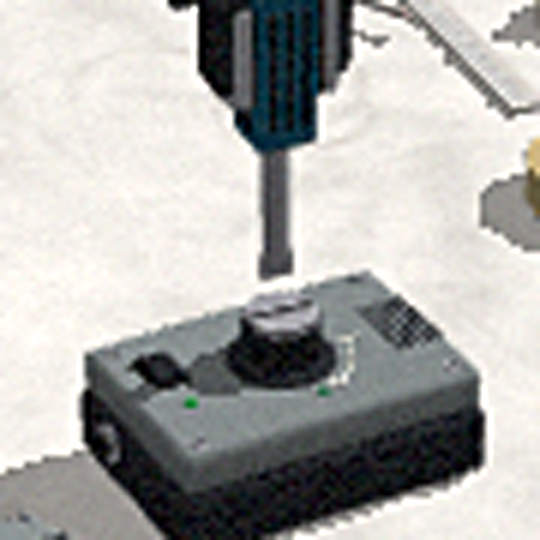

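View pics/t3.png

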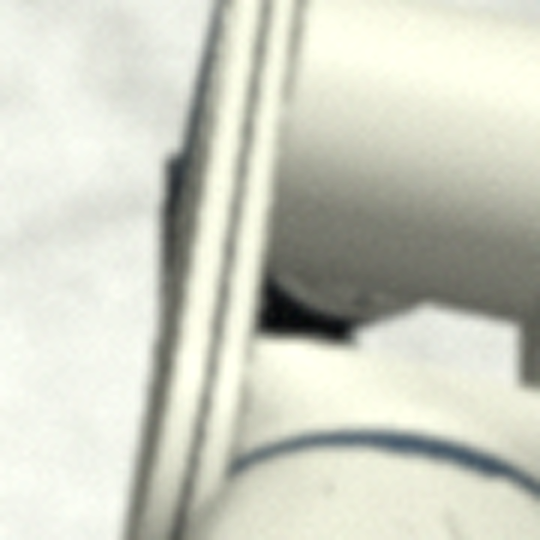

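```bash
python3 - <<'E'
from h import *
im=cv2.imread("pics/scene3.png")
c=im[262:292,338:372];a=cv2.resize(c,None,fx=16,fy=16,interpolation=cv2.INTER_NEAREST)
cv2.imwrite("pics/c3.png",cv2.convertScaleAbs(a,alpha=1.5))
t=cv2.imread("pics/top0.png");cv2.imwrite("pics/ct3.png",cv2.convertScaleAbs(cv2.resize(t[236:268,354:386],None,fx=16,fy=16,interpolation=cv2.INTER_NEAREST),alpha=1.5))
E
```

```text
(no output)
```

View pics/c3.png

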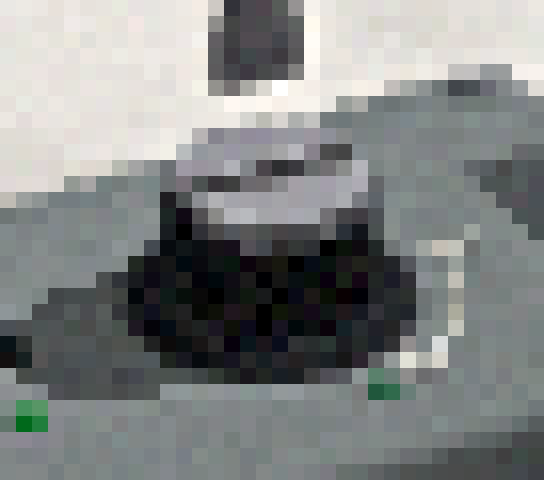

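View pics/ct3.png

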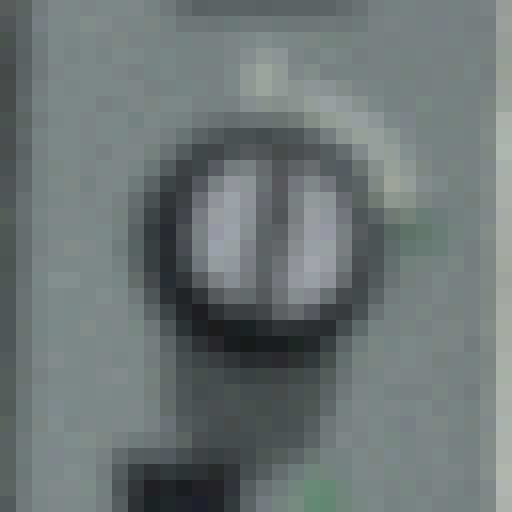

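```bash
python3 - <<'E'
from h import *
np.set_printoptions(precision=4,suppress=True)
print("scene",plane("scene",354.9,271.9,.065))
t=cv2.cvtColor(cv2.imread("pics/top0.png"),cv2.COLOR_BGR2GRAY).astype(float)
pts=[]
for v in range(247,255):
    row=t[v,366:376]; 
    # dark slot centroid between bright plates
    us=np.arange(366,376);k=slice(2,8);w=np.clip(row[k].max()-row[k],0,None)**2
    print(v,row.astype(int),(w*us[k]).sum()/w.sum());pts.append(((w*us[k]).sum()/w.sum(),v))
P=np.array([plane("top",u,v,.065)[:2] for u,v in pts]);print(P)
f=np.polyfit(P[:,0],P[:,1],1);print(f,np.degrees(np.arctan(f[0])),"y at .538",np.polyval(f,.538))
E
```

```text
scene [ 0.5414 -0.1191  0.065 ]
247 [58 84 99 97 73 59 78 89 79 62] 370.9847571783056
248 [ 73  98 107  96  70  59  84 101  96  71] 370.7682954806148
249 [ 82 103 105  95  67  58  83 103  99  78] 370.72836595142655
250 [ 85 102 107  93  65  63  87 104 102  85] 370.59628339140534
251 [ 85 106 105  86  65  68  91 105 105  83] 370.3970504821327
252 [ 79 103 101  83  65  76  98 110 103  80] 370.13373639661427
253 [ 60  83  94  81  63  78 101 105  97  70] 369.98222083593265
254 [35 59 71 68 59 76 92 90 72 50] 369.49704142011836
[[ 0.5463 -0.1195]
 [ 0.5437 -0.1188]
 [ 0.5412 -0.1186]
 [ 0.5386 -0.1182]
 [ 0.5361 -0.1176]
 [ 0.5335 -0.1168]
 [ 0.531  -0.1164]
 [ 0.5284 -0.1151]]
[-0.2283  0.005 ] -12.859113898548719 y at .538 -0.11777416561996881
```

Emit:
jog_arm(deltas=[{"delta_pos": [0, 0, 0.5], "turn": 0}, {"delta_pos": [0, 0, 1.0], "turn": 0}, {"delta_pos": [0, 0, 1.2], "turn": 0}, {"delta_pos": [0, 0, 1.2], "turn": 0}])

```text
clock: 7.68
position: [0.5382, -0.1188, 0.1391]
tcp_rot: [0.752, 0.66, -0.0, -0.0]
contact_force: [0.1, 0.1, -0.4]
gripper_width: 0.272
```

Emit:
jog_arm(deltas=[{"delta_pos": [0, 0, 0.1], "turn": 0}, {"delta_pos": [0, 0, 0.2], "turn": 0}, {"delta_pos": [0, 0, 0.2], "turn": 0}])

```text
clock: 8.05
position: [0.5384, -0.1188, 0.1373]
tcp_rot: [0.752, 0.66, -0.0, -0.0]
contact_force: [-0.3, -0.1, -1.0]
gripper_width: 0.27
```

Emit:
jog_arm(deltas=[{"delta_pos": [0, 0, 0.1], "turn": 0}, {"delta_pos": [0, 0, 0.15], "turn": 0}, {"delta_pos": [0, 0, 0.15], "turn": 0}])

```text
clock: 8.43
position: [0.5384, -0.1188, 0.1358]
tcp_rot: [0.752, 0.66, -0.0, -0.0]
contact_force: [0.6, 0.6, -0.0]
gripper_width: 0.265
```

Emit:
jog_arm(deltas=[{"delta_pos": [0, 0, 0.1], "turn": 0}, {"delta_pos": [0, 0, 0.1], "turn": 0}])

```text
clock: 8.68
position: [0.5383, -0.1188, 0.1348]
tcp_rot: [0.752, 0.66, -0.0, -0.0]
contact_force: [0.1, -0.2, -0.6]
gripper_width: 0.271
```

Emit:
jog_arm(deltas=[{"delta_pos": [0, 0, 0.1], "turn": 0}, {"delta_pos": [0, 0, 0.1], "turn": 0}])

```text
clock: 8.93
position: [0.5383, -0.1188, 0.1337]
tcp_rot: [0.752, 0.66, -0.0, -0.0]
contact_force: [0.1, 0.8, 0.5]
gripper_width: 0.268
```

Emit:
jog_arm(deltas=[{"delta_pos": [0, 0, 0.1], "turn": 0}, {"delta_pos": [0, 0, 0.1], "turn": 0}])

```text
clock: 9.18
position: [0.5385, -0.1189, 0.133]
tcp_rot: [0.752, 0.66, 0.0, 0.0]
contact_force: [-0.3, -0.3, 2.2]
gripper_width: 0.27
```

```bash
python3 - <<'E'
from h import *
im=crop("scene",(.538,-.119,.06),"s4",r=30,f=14)
E
```

```text
s4 origin 323 244 scale 14
```

View pics/s4.png

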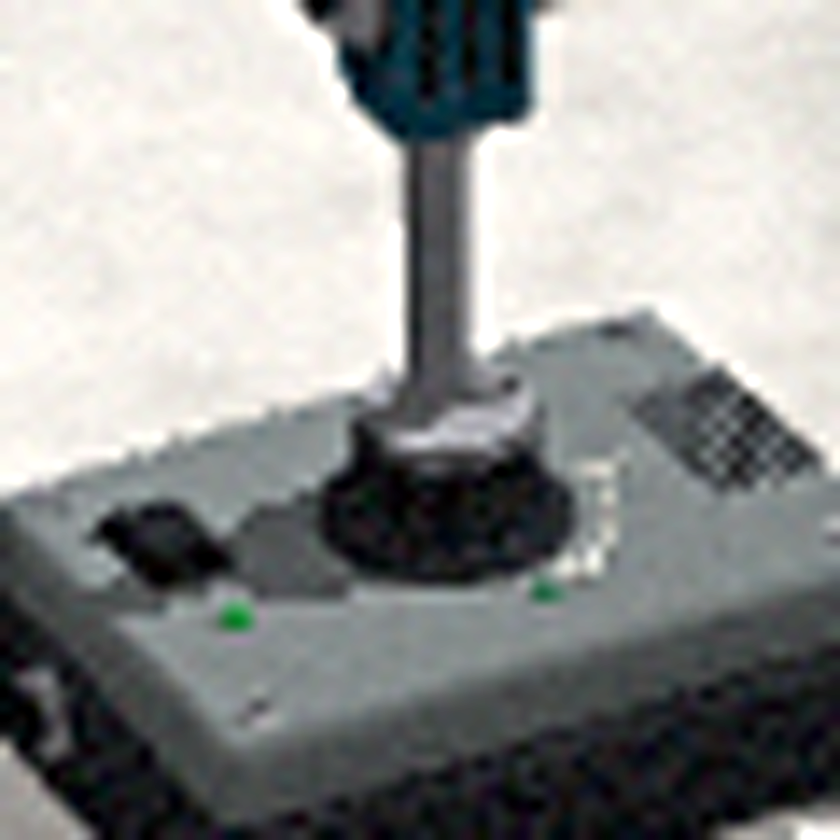

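Emit:
jog_arm(deltas=[{"delta_pos": [0, 0, 0.1], "turn": 0}, {"delta_pos": [0, 0, 0.2], "turn": 0}, {"delta_pos": [0, 0, 0.2], "turn": 0}])

```text
clock: 9.6
position: [0.5385, -0.1189, 0.1308]
tcp_rot: [0.752, 0.66, 0.0, 0.0]
contact_force: [0.0, -0.2, 3.4]
gripper_width: 0.272
```

Emit:
jog_arm(deltas=[{"delta_pos": [0, 0, 0.05], "turn": 0}, {"delta_pos": [0, 0, 0.1], "turn": 0}, {"delta_pos": [0, 0, 0.15], "turn": 0}, {"delta_pos": [0, 0, 0.2], "turn": 0}])

```text
clock: 10.1
position: [0.5385, -0.1189, 0.1289]
tcp_rot: [0.752, 0.66, 0.0, 0.0]
contact_force: [-0.9, 0.3, 4.1]
gripper_width: 0.273
```

Emit:
jog_arm(deltas=[{"delta_pos": [0, 0, 0.03], "turn": 0}, {"delta_pos": [0, 0, 0.06], "turn": 0}])

```text
clock: 10.35
position: [0.5385, -0.1189, 0.1282]
tcp_rot: [0.752, 0.66, 0.0, 0.0]
contact_force: [-0.9, -0.3, 5.4]
gripper_width: 0.265
```

Emit:
jog_arm(deltas=[{"delta_pos": [0, 0, 0.03], "turn": 0}, {"delta_pos": [0, 0, 0.06], "turn": 0}])

```text
clock: 10.6
position: [0.5385, -0.1189, 0.1277]
tcp_rot: [0.752, 0.66, 0.0, 0.0]
contact_force: [-0.1, 0.3, 4.7]
gripper_width: 0.273
```

Emit:
jog_arm(deltas=[{"delta_pos": [0, 0, 0.03], "turn": 0}, {"delta_pos": [0, 0, 0.06], "turn": 0}])

```text
clock: 10.85
position: [0.5385, -0.1189, 0.1271]
tcp_rot: [0.752, 0.66, 0.0, 0.0]
contact_force: [0.5, -0.7, 4.3]
gripper_width: 0.268
```

Emit:
jog_arm(deltas=[{"delta_pos": [0, 0, 0.03], "turn": 0}, {"delta_pos": [0, 0, 0.06], "turn": 0}])

```text
clock: 11.1
position: [0.5385, -0.1188, 0.1265]
tcp_rot: [0.752, 0.66, 0.0, 0.0]
contact_force: [-0.2, 0.2, 4.9]
gripper_width: 0.268
```

Emit:
jog_arm(deltas=[{"delta_pos": [0, 0, 0.03], "turn": 0}, {"delta_pos": [0, 0, 0.06], "turn": 0}])

```text
clock: 11.35
position: [0.5385, -0.1188, 0.1261]
tcp_rot: [0.752, 0.66, 0.0, 0.0]
contact_force: [-1.7, 0.5, 8.8]
gripper_width: 0.271
```

Emit:
jog_arm(deltas=[{"delta_pos": [0, 0, 0.03], "turn": 0}, {"delta_pos": [0, 0, 0.06], "turn": 0}])

```text
clock: 11.6
position: [0.5386, -0.1189, 0.1258]
tcp_rot: [0.752, 0.66, 0.0, 0.0]
contact_force: [-1.9, 0.4, 11.5]
gripper_width: 0.271
```

Emit:
jog_arm(deltas=[{"delta_pos": [0, 0, 0.01], "turn": 4}, {"delta_pos": [0, 0, 0.01], "turn": 8}, {"delta_pos": [0, 0, 0.01], "turn": 12}, {"delta_pos": [0, 0, 0.01], "turn": 16}, {"delta_pos": [0, 0, 0.01], "turn": 20}])

```text
clock: 12.22
position: [0.539, -0.119, 0.1259]
tcp_rot: [0.855, 0.518, 0.0, 0.001]
contact_force: [0.1, -0.2, 9.2]
gripper_width: 0.267
```

```bash
python3 - <<'E'
from h import *
s=observe();r=R.from_quat(s["tcp_rot"]);print(s["clock"],s["position"],s["joint_pos"][5],s["contact_force"],s["moment"],"yyaw",np.degrees(np.arctan2(*r.as_matrix()[[1,0],1])))
E
```

```text
12.225 [ 0.53897753 -0.11899331  0.1259017 ] 0.24273528140737505 [ 0.12455459 -0.2017038   9.16242097] [0.01845102 0.23275573 0.05273057] yyaw -27.58717451252251
```

Emit:
jog_arm(deltas=[{"delta_pos": [0, 0, 0.02], "turn": 4}, {"delta_pos": [0, 0, 0.02], "turn": 8}, {"delta_pos": [0, 0, 0.02], "turn": 12}, {"delta_pos": [0, 0, 0.02], "turn": 16}, {"delta_pos": [0, 0, 0.02], "turn": 20}])

```text
clock: 12.85
position: [0.539, -0.1189, 0.1258]
tcp_rot: [0.932, 0.362, 0.001, 0.0]
contact_force: [-1.7, 0.7, 10.8]
gripper_width: 0.272
```

Emit:
jog_arm(deltas=[{"delta_pos": [0, 0, 0], "turn": 4}, {"delta_pos": [0, 0, 0], "turn": 8}, {"delta_pos": [0, 0, 0], "turn": 12}, {"delta_pos": [0, 0, 0], "turn": 15}])

```text
clock: 13.35
position: [0.5391, -0.1188, 0.1258]
tcp_rot: [0.972, 0.237, 0.001, 0.0]
contact_force: [-0.5, 1.0, 10.6]
gripper_width: 0.266
```

```bash
python3 - <<'E'
from h import *
s=observe();r=R.from_quat(s["tcp_rot"]);print(s["clock"],s["position"],s["joint_pos"][5],s["contact_force"],s["moment"],"yyaw",np.degrees(np.arctan2(*r.as_matrix()[[1,0],1])))
im=crop("scene",(.538,-.119,.06),"s5",r=30,f=14)
E
```

```text
13.35 [ 0.5390821  -0.11876054  0.1258035 ] 0.8532092745362162 [-0.54282171  1.03055354 10.64420864] [0.39340764 0.18709362 0.04355285] yyaw -62.57665562803752
s5 origin 323 244 scale 14
```

View pics/s5.png

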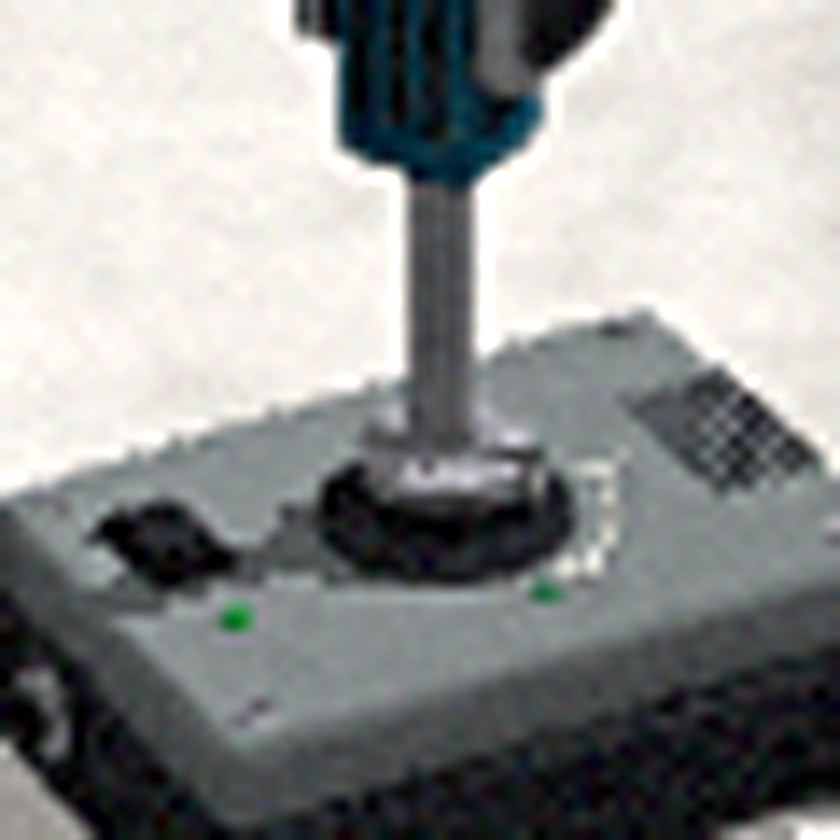

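Emit:
jog_arm(deltas=[{"delta_pos": [0, 0, 0], "turn": 4}, {"delta_pos": [0, 0, 0], "turn": 8}, {"delta_pos": [0, 0, 0], "turn": 12}, {"delta_pos": [0, 0, 0], "turn": 16}, {"delta_pos": [0, 0, 0], "turn": 20}])

```text
clock: 14.02
position: [0.5392, -0.1186, 0.1258]
tcp_rot: [0.998, 0.065, 0.001, -0.0]
contact_force: [-0.6, 2.0, 10.2]
gripper_width: 0.269
```

Emit:
jog_arm(deltas=[{"delta_pos": [0, 0, 0], "turn": 4}, {"delta_pos": [0, 0, 0], "turn": 8}, {"delta_pos": [0, 0, 0], "turn": 12}, {"delta_pos": [0, 0, 0], "turn": 16}, {"delta_pos": [0, 0, 0], "turn": 16}])

```text
clock: 14.65
position: [0.5393, -0.1186, 0.1258]
tcp_rot: [0.997, -0.074, 0.001, -0.0]
contact_force: [-0.6, 2.1, 11.1]
gripper_width: 0.27
```

```bash
python3 - <<'E'
from h import *
s=observe();r=R.from_quat(s["tcp_rot"]);print(s["clock"],s["position"],s["joint_pos"][5],s["contact_force"],s["moment"],"yyaw",np.degrees(np.arctan2(*r.as_matrix()[[1,0],1])))
im=crop("scene",(.538,-.119,.06),"s6",r=30,f=14)
E
```

```text
14.65 [ 0.53931546 -0.11860212  0.12582252] 1.4804025668295122 [-0.56467021  2.12649497 11.06283736] [0.62832682 0.03460571 0.00430603] yyaw -98.52294734743627
s6 origin 323 244 scale 14
```

View pics/s6.png

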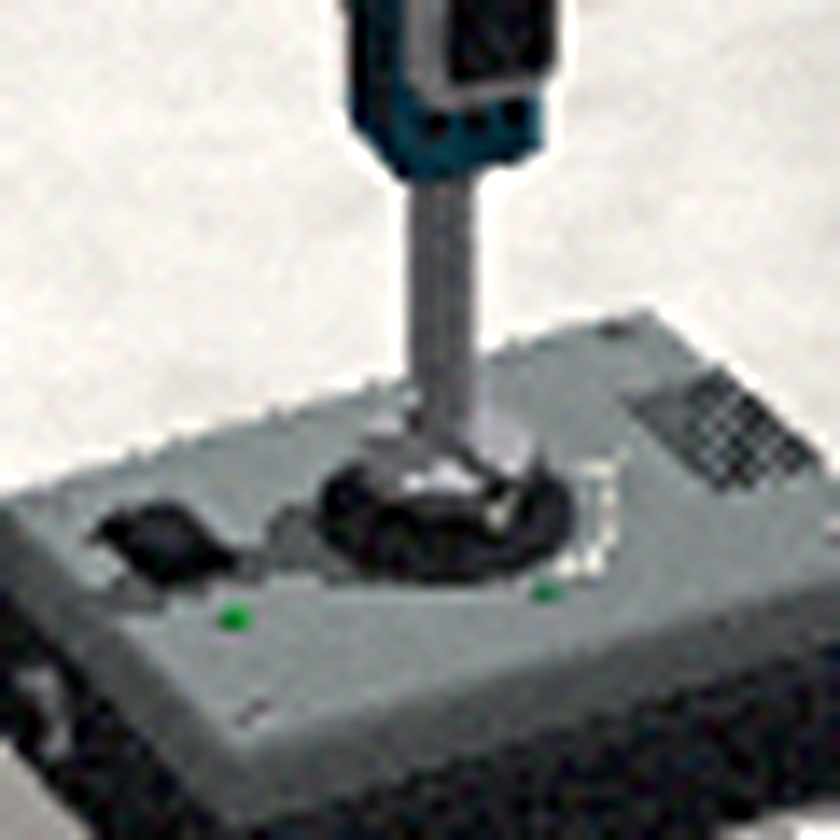

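```bash
python3 - <<'E'
from h import *
for q in((503,508),(490,480)):
  for z in(.054,.056,.058):
    p=plane("scene",323+q[0]/14-.46,244+q[1]/14-.46,z);d=p[:2]-[.5388,-.1188]
    print(q,z,p,np.linalg.norm(d),np.degrees(np.arctan2(d[1],d[0])))
E
```

```text
(503, 508) 0.054 [ 0.5407555  -0.13427248  0.054     ] 0.015595564940486724 -82.79682293903589
(503, 508) 0.056 [ 0.53911738 -0.13691215  0.056     ] 0.0181149304883201 -88.99609100094864
(503, 508) 0.058 [ 0.53747927 -0.13955182  0.058     ] 0.02079380481837941 -93.6416268389046
(490, 480) 0.054 [ 0.54315281 -0.1267415   0.054     ] 0.009056175158873343 -61.272431726478395
(490, 480) 0.056 [ 0.54150763 -0.12940337  0.056     ] 0.010943613926639159 -75.67534067680776
(490, 480) 0.058 [ 0.53986244 -0.13206524  0.058     ] 0.013307722175073753 -85.42083398420485
```

Emit:
jog_arm(deltas=[{"delta_pos": [0, 0, 0], "turn": 2.5}, {"delta_pos": [0, 0, 0], "turn": 4.5}, {"delta_pos": [0, 0, 0], "turn": 4.5}])

```text
clock: 15.08
position: [0.5394, -0.1186, 0.1259]
tcp_rot: [0.994, -0.113, 0.001, -0.0]
contact_force: [-0.3, 2.5, 10.9]
gripper_width: 0.269
```

```bash
python3 - <<'E'
from h import *
s=observe();r=R.from_quat(s["tcp_rot"]);print(s["clock"],s["position"],s["contact_force"],s["moment"],"yyaw",np.degrees(np.arctan2(*r.as_matrix()[[1,0],1])))
E
```

```text
15.075 [ 0.53936906 -0.11857837  0.12585135] [-0.33155891  2.52715688 10.88102873] [ 0.61390179 -0.05965334  0.01692316] yyaw -102.995059808068
```

Emit:
jog_arm(deltas=[{"delta_pos": [0, 0, 0], "turn": -4}, {"delta_pos": [0, 0, 0], "turn": -8}, {"delta_pos": [0, 0, -0.1], "turn": -8}, {"delta_pos": [0, 0, -0.3], "turn": -8}, {"delta_pos": [0, 0, -0.5], "turn": -8}, {"delta_pos": [0, 0, -0.8], "turn": -8}, {"delta_pos": [0, 0, -1.4], "turn": -8}, {"delta_pos": [0, 0, -2.4], "turn": -8}, {"delta_pos": [0, 0, -4], "turn": -8}, {"delta_pos": [0, 0, -4.5], "turn": -8}])

```text
clock: 16.32
position: [0.539, -0.119, 0.1716]
tcp_rot: [0.999, -0.043, 0.001, 0.0]
contact_force: [1.0, 0.7, -0.3]
gripper_width: 0.267
```

```bash
python3 - <<'E'
from h import *
s=observe();r=R.from_quat(s["tcp_rot"]);print(s["clock"],s["position"],s["contact_force"],s["moment"],"yyaw",np.degrees(np.arctan2(*r.as_matrix()[[1,0],1])))
im=crop("scene",(.538,-.119,.07),"s7",r=35,f=12)
E
```

```text
16.325 [ 0.53901924 -0.11904071  0.1715776 ] [ 1.01812934  0.67897571 -0.28246367] [0.01973048 0.00570003 0.01382347] yyaw -94.96387217569833
s7 origin 318 235 scale 12
```

View pics/s7.png

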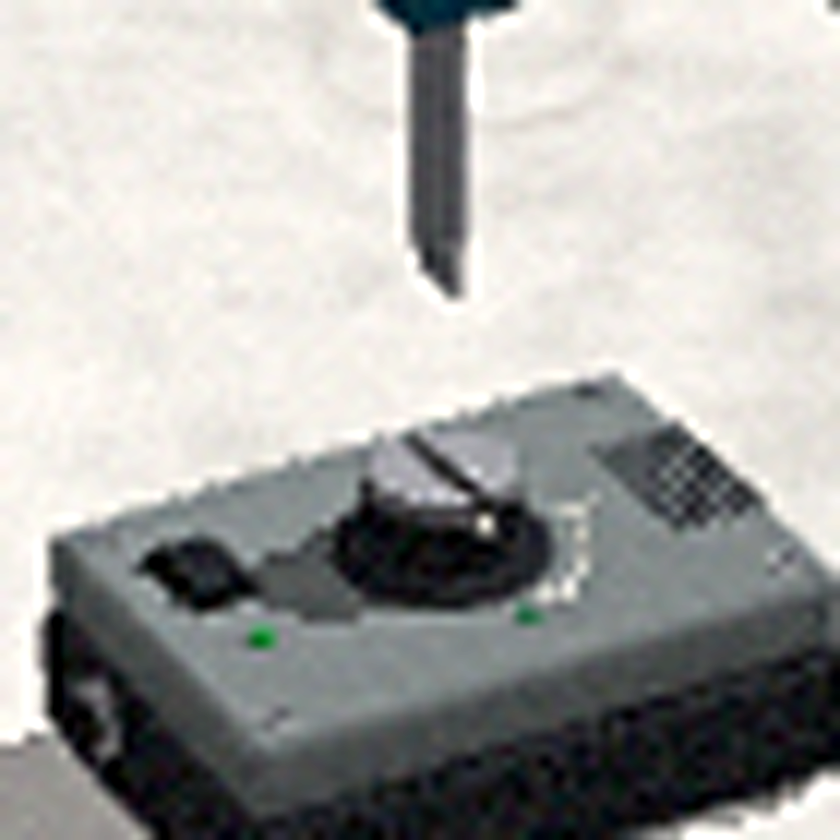

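```bash
python3 - <<'E'
from h import *
f=lambda x,y,z:plane("scene",318+x/12-.46,235+y/12-.46,z)
for z in(.0585,.0616,.065):
    a,b=f(412,440,z),f(485,495,z);d=b-a;print(z,a,b,np.degrees(np.arctan2(d[1],d[0])),np.linalg.norm(d))
s=observe();r=R.from_quat(s["tcp_rot"])
print(r.inv().apply(np.array([.5146,.1898,.2066])-s["position"])*100)
E
```

```text
0.0585 [ 0.54286472 -0.10452695  0.0585    ] [ 0.54431581 -0.1265099   0.0585    ] -86.22338879020371 0.022030794171285766
0.0616 [ 0.54029898 -0.10878261  0.0616    ] [ 0.5417434  -0.13066442  0.0616    ] -86.2233887902039 0.021929438425781354
0.065 [ 0.53748494 -0.11345011  0.065     ] [ 0.53892204 -0.135221    0.065     ] -86.22338879020401 0.02181827405974428
[ -5.10504686 -30.55272208  -3.51439566]
```

Emit:
jog_arm(deltas=[{"delta_pos": [0, 0, -2], "turn": -2}, {"delta_pos": [-0.3, -2, -3.5], "turn": -6}, {"delta_pos": [-0.9, -5.5, -3.5], "turn": -13}, {"delta_pos": [-1.6, -9.5, -3.5], "turn": -20}, {"delta_pos": [-2.3, -13.8, -3.5], "turn": -27}, {"delta_pos": [-3, -18.1, -3.5], "turn": -34}, {"delta_pos": [-3.7, -22.4, -3.5], "turn": -41}, {"delta_pos": [-4.4, -26.6, -3.5], "turn": -48}, {"delta_pos": [-4.9, -29.5, -3.5], "turn": -54}, {"delta_pos": [-5.12, -30.5, -3.5], "turn": -56}])

```text
clock: 17.62
position: [0.5129, 0.1917, 0.205]
tcp_rot: [0.901, 0.433, -0.0, -0.0]
contact_force: [-0.5, 0.3, -1.0]
gripper_width: 0.269
```

Emit:
jog_arm(deltas=[{"delta_pos": [0, 0, 1], "turn": 0}, {"delta_pos": [0, 0, 3], "turn": 0}, {"delta_pos": [0, 0, 4.5], "turn": 0}, {"delta_pos": [0, 0, 5], "turn": 0}, {"delta_pos": [0, 0, 5], "turn": 0}])

```text
clock: 18.25
position: [0.5137, 0.189, 0.1546]
tcp_rot: [0.903, 0.43, -0.0, -0.0]
contact_force: [-0.3, 0.4, -0.6]
gripper_width: 0.27
```

```bash
python3 - <<'E'
from h import *
s=observe();r=R.from_quat(s["tcp_rot"]);print(s["clock"],s["position"],s["contact_force"],s["moment"],"yyaw",np.degrees(np.arctan2(*r.as_matrix()[[1,0],1])))
print(r.inv().apply(np.array([.5144,.1893,.0776])-s["position"])*100)
im=crop("scene",(.514,.189,.08),"s8",r=35,f=12)
E
```

```text
18.25 [0.51373035 0.18898698 0.15458169] [-0.25799739  0.38627667 -0.59528137] [ 0.01290959  0.00569938 -0.0162532 ] yyaw -39.01197071875399
[0.07172318 0.03538932 7.69810798]
s8 origin 244 177 scale 12
```

View pics/s8.png

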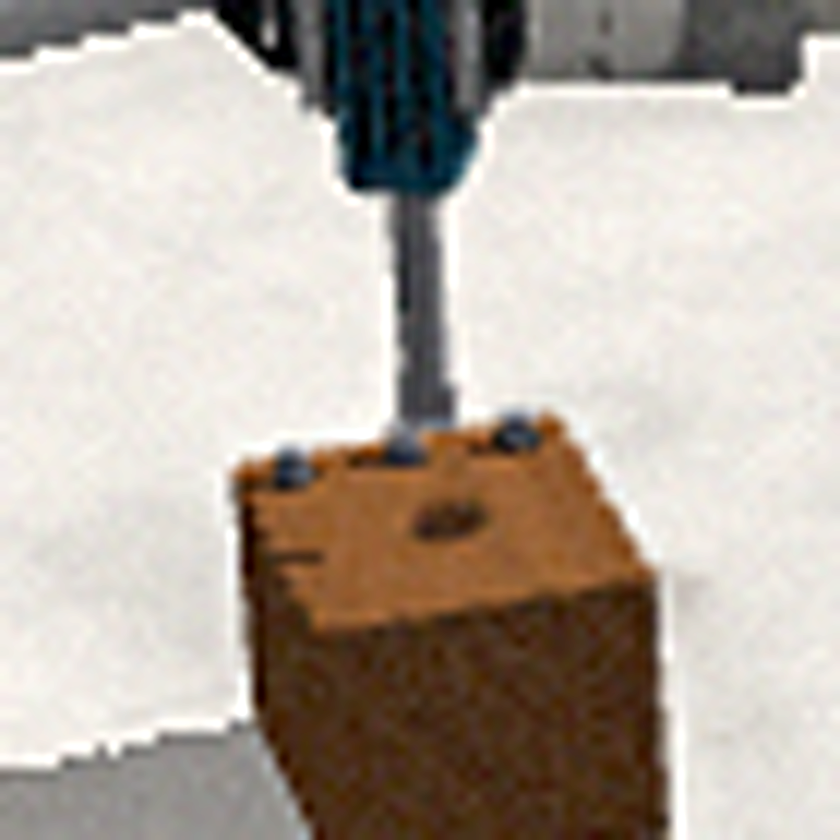

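```bash
python3 - <<'E'
from h import *
print(plane("scene",280.87,219.9,.06),proj("scene",(.5137,.189,.0825)),(244+428/12-.46,177+420/12-.46),proj("scene",(.5144,.1892,.06)))
E
```

```text
[0.51632854 0.18809785 0.06      ] (np.float64(279.17016076778765), np.float64(211.80581932802903)) (279.2066666666667, 211.54) (np.float64(279.9679076485264), np.float64(219.91558093910328))
```

Emit:
jog_arm(deltas=[{"delta_pos": [0.08, 0.17, 0.5], "turn": 0}, {"delta_pos": [0.08, 0.17, 1.2], "turn": 0}, {"delta_pos": [0.08, 0.17, 1.8], "turn": 0}, {"delta_pos": [0.08, 0.17, 2.2], "turn": 0}, {"delta_pos": [0.08, 0.17, 2.5], "turn": 0}, {"delta_pos": [0.08, 0.17, 2.8], "turn": 0}, {"delta_pos": [0.08, 0.17, 2.8], "turn": 0}])

```text
clock: 19.18
position: [0.5155, 0.189, 0.1267]
tcp_rot: [0.902, 0.431, -0.0, -0.0]
contact_force: [-0.1, -0.3, -1.4]
gripper_width: 0.272
```

```bash
python3 - <<'E'
from h import *
s=observe();print(s["position"],s["contact_force"],s["moment"])
im=crop("scene",(.514,.189,.08),"s9",r=25,f=16)
E
```

```text
[0.51548615 0.18897894 0.12672595] [-0.11318185 -0.28892871 -1.40620971] [ 0.05133358 -0.03222603 -0.04916275]
s9 origin 254 187 scale 16
```

View pics/s9.png

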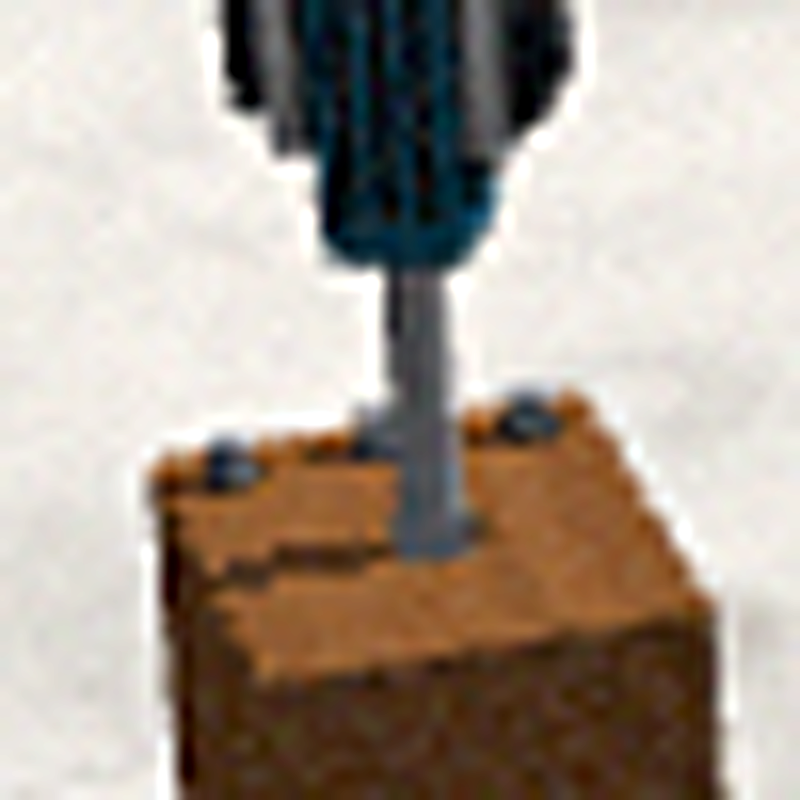

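Emit:
jog_arm(deltas=[{"delta_pos": [0.02, 0.03, 0.5], "turn": 0}, {"delta_pos": [0.02, 0.03, 1.0], "turn": 0}, {"delta_pos": [0.02, 0.03, 1.5], "turn": 0}, {"delta_pos": [0.02, 0.03, 1.5], "turn": 0}])

```text
clock: 19.73
position: [0.5156, 0.1888, 0.1113]
tcp_rot: [0.902, 0.431, -0.001, -0.0]
contact_force: [-0.4, 0.3, -0.7]
gripper_width: 0.27
```

Emit:
jog_arm(deltas=[{"delta_pos": [0, 0, 0.7], "turn": 0}, {"delta_pos": [0, 0, 1.5], "turn": 0}, {"delta_pos": [0, 0, 2.3], "turn": 0}, {"delta_pos": [0, 0, 3], "turn": 0}, {"delta_pos": [0, 0, 3.2], "turn": 0}, {"delta_pos": [0, 0, 3.2], "turn": 0}])

```text
clock: 20.48
position: [0.5159, 0.1889, 0.0798]
tcp_rot: [0.902, 0.431, -0.0, -0.0]
contact_force: [0.3, 0.5, -0.6]
gripper_width: 0.27
```

Emit:
jog_arm(deltas=[{"delta_pos": [0, 0, 0.1], "turn": 0}, {"delta_pos": [0, 0, 0.2], "turn": 0}, {"delta_pos": [0, 0, 0.2], "turn": 0}])

```text
clock: 20.85
position: [0.5159, 0.189, 0.078]
tcp_rot: [0.902, 0.431, 0.0, -0.0]
contact_force: [0.4, 0.0, -1.1]
gripper_width: 0.271
```

Emit:
jog_arm(deltas=[{"delta_pos": [0, 0, 0.05], "turn": 0}, {"delta_pos": [0, 0, 0.1], "turn": 0}, {"delta_pos": [0, 0, 0.1], "turn": 0}])

```text
clock: 21.22
position: [0.516, 0.189, 0.0773]
tcp_rot: [0.902, 0.431, 0.0, 0.0]
contact_force: [-1.8, -0.4, 5.6]
gripper_width: 0.269
```

Emit:
jog_arm(deltas=[{"delta_pos": [0, 0, -0.05], "turn": 0}, {"delta_pos": [0, 0, -0.05], "turn": 0}, {"delta_pos": [0, 0, -0.05], "turn": 0}], grip=1, grip_force=20)

```text
clock: 21.6
position: [0.5159, 0.189, 0.0773]
tcp_rot: [0.902, 0.431, -0.0, -0.0]
contact_force: [-0.1, 0.5, -1.5]
gripper_width: 0.27
```

Emit:
jog_arm(deltas=[{"delta_pos": [0, 0, 0], "turn": 0}, {"delta_pos": [0, 0, 0], "turn": 0}, {"delta_pos": [0, 0, 0], "turn": 0}, {"delta_pos": [0, 0, 0], "turn": 0}, {"delta_pos": [0, 0, 0], "turn": 0}, {"delta_pos": [0, 0, 0], "turn": 0}], grip=-1)

```text
clock: 22.35
position: [0.5159, 0.189, 0.0774]
tcp_rot: [0.902, 0.431, 0.0, -0.0]
contact_force: [-0.1, -0.2, -0.0]
gripper_width: 1.002
```

Emit:
jog_arm(deltas=[{"delta_pos": [0, 0, -0.5], "turn": 0}, {"delta_pos": [0, 0, -2], "turn": 0}, {"delta_pos": [0, 0, -5], "turn": 0}, {"delta_pos": [0, 0, -9], "turn": 0}, {"delta_pos": [0, 0, -14], "turn": 0}, {"delta_pos": [0, 0, -19], "turn": 0}, {"delta_pos": [0, 0, -24], "turn": 0}, {"delta_pos": [0, 0, -27], "turn": 0}, {"delta_pos": [0, 0, -28], "turn": 0}, {"delta_pos": [0, 0, -28], "turn": 0}])

```text
clock: 23.6
position: [0.5158, 0.1889, 0.3577]
tcp_rot: [0.902, 0.431, 0.0, 0.0]
contact_force: [0.1, 0.8, -0.3]
gripper_width: 1.001
```

```bash
python3 - <<'E'
from h import *
s=observe();print(s["clock"],s["position"],s["contact_force"],s["gripper_width"])
im=crop("scene",(.514,.189,.08),"a",r=35,f=10)
crop("scene",(.538,-.119,.055),"b",r=35,f=10,im=im)
cv2.imwrite("pics/end.png",np.hstack([cv2.imread("pics/a.png"),cv2.imread("pics/b.png")])[:, :][::1] if 0 else cv2.resize(np.hstack([cv2.imread("pics/a.png"),cv2.imread("pics/b.png")]),(800,400)))
cv2.imwrite("pics/scene_end.png",im)
E
```

```text
23.6 [0.51578269 0.18887964 0.3576997 ] [ 0.08255578  0.82618614 -0.26722213] 1.0007718952506182
a origin 244 177 scale 10
b origin 318 241 scale 10
```

View pics/end.png

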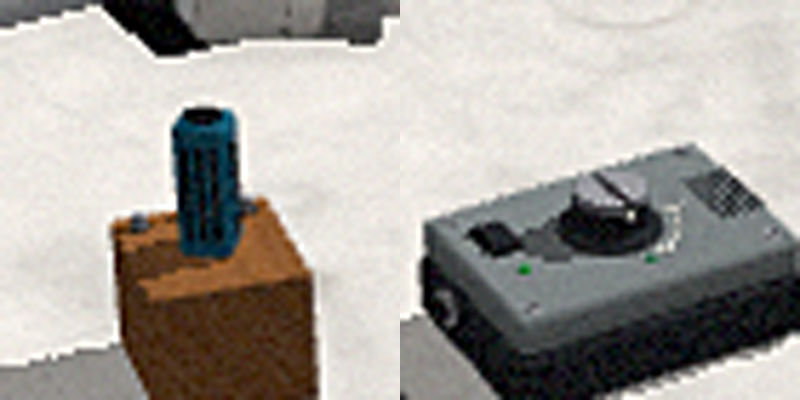

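View pics/scene_end.png

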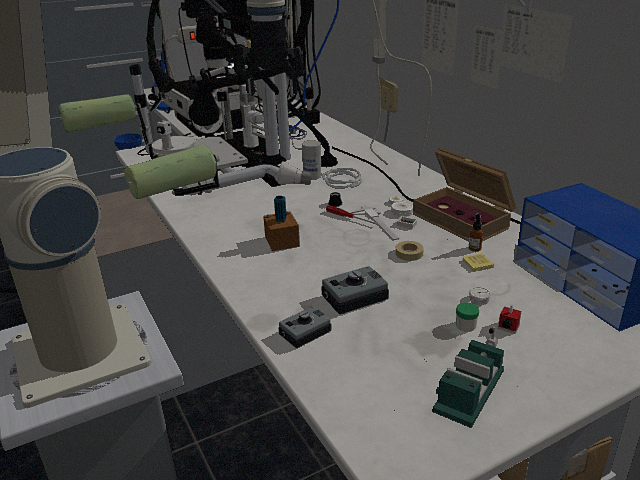

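```bash
python3 -c "
from cell import bot
print(bot.hand_in())"
```

```text
the job is handed in; nothing more can be done
None
```

I locked the battery cap and put the screwdriver back in its hole. The job was handed in at about 23.6 s; the hand-in reports no verdict.

**Pressing and turning:** The blade went into the slot, and I felt the cap's hard stop about 7 mm down. I held it there at about 11–12 N. The highest force shown after any move was 11.5 N, plus about 2.5 N sideways late in the turn. I then turned the blade about 95° clockwise.

**Last checks:**
- **Cap:** The last pictures show its slot about 84° (1.46 rad) clockwise of the pack's axis, past the 1.27 rad where it locks. Its height fits a locked cap that has sprung up about 3.5 mm.
- **Screwdriver:** It stands upright in the holder with its shoulder on the block, and the gripper is open and well clear.
- **Everything else:** The other objects look unmoved in the scene picture.

**Disagreements:** The two cameras differed by about 2 mm on where the cap and the hole were, so I aimed between them. The slot angle at the start read between -7.6° and -12.9°. I set the blade to -7.4°, within its play, and it seated without catching.

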